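# Press a locating plug into a mould block and hold the press

### The job

Take the round plug with the thick head from the compartmented bin and, with the safety catch still on and the lever up, seat it fully in the hole of the plaster block on the hand press and let go of it. Then flip the press's safety catch right over, pull the lever it guards all the way down so that the sprung pad presses on the plug, and finish while still holding the lever down with the gripper. Leave everything else where it lies.

Things in the scene. Friction and masses are not known exactly. Their poses are not given: they have to be found in the camera images.
- press: Hand press fixed to the bench: grey base 240 x 150 mm. Origin on the bench under the plug hole; x points from the hole to the lever's hinge (away from the robot at yaw 0), y left, z up. A plaster block 80 x 80 mm, top at z 45 mm, surrounds the hole. Hinge cheeks: x 95 to 135, y +-18 to +-34, top z 112 mm. Catch post: x 107 to 137, y -115, top z 136 mm.
- socket (a point): Centre of the mouth of the round hole in the plaster block, at (0, 0, 45) mm of the press, axes as the press. Hole 20 mm wide, straight through the 30 mm thick block, with a 2 mm chamfer; below it is the base plate. A fully seated plug stands upright with its shoulder on this face.
- plug: Wooden plug to fit, standing upright in one of the bin's three compartments: round stem 18 mm across and 30 mm long, foot chamfered 1.5 mm, and above it a round head 28 mm across and 24 mm tall (54 mm in all), about 30 g. Origin at the centre of the foot, z up along the plug.
- plug_shoulder (a point): Point on the plug's axis at the underside of its head, 30 mm above its foot.
- bin: Open wooden bin left of the press, fixed: 232 mm along its x, 84 mm along its y, walls 26 mm high and 4 mm thick, floor 4 mm thick. Two dividers make three compartments in a row along its x, centres 75 mm apart; the plug, the square peg and the collar stand one in each, in any order. Origin at the centre of its underside.
- lever (a joint): Lever angle (rad): 0 is up, leaning 5 degrees back from vertical; it grows as the lever is pulled over the block (to -x of the press) and down, to the stop at 1.658, where it is level. A spring returns it when let go: about 2.5 N at the grip at the start, about 10 N held down on a plug. It must not be moved while the catch is on.
- lever_hinge (a point): On the lever's hinge axis, at (115, 0, 100) mm of the press; the axis is along the press's y.
- handle: The lever's black ball handle, 34 mm across; origin at its centre, 200 mm from the hinge. Lever up: at (132, 0, 299) mm of the press; lever down: at (-85, 0, 100) mm. The ball can turn stiffly on its stem, a rod 12 mm across; from 140 mm down to the hinge the lever is a steel bar 24 mm wide (along the press's y), 16 mm thick.
- pad: Sprung round rubber pad on the lever, 24 mm across, 115 mm from the hinge, its face 36 mm off the lever's middle line; origin at the middle of its face. It meets the head of a seated plug about 0.05 rad before the lever's stop and gives way by about 5 mm against about 6 N.
- catch (a joint): Safety catch angle (rad): 0 is on, its bar lying level across the front of the lever; it grows as the bar swings up and the thumb paddle goes over to -y of the press; 1.7 is fully over, the bar upright. Past about 1.2 rad it falls over by its own weight and stays; under 1 N at the paddle moves it.
- catch_pivot (a point): The catch's pivot, at (102, -115, 122) mm of the press, its axis along the press's x. The bar (16 mm thick along x, 12 mm tall) runs from here 121 mm to +y of the press when the catch is on.
- catch_paddle (a point): Middle of the catch's thumb paddle: a plate 8 mm thick, 28 mm wide (along the press's x), standing up from the pivot when the catch is on, its top 55 mm above the pivot. This point is 40 mm from the pivot and moves with the catch. Push its +y face towards -y of the press and over.
- square_peg: square wooden peg without a head, 22 x 22 x 50 mm, standing in one compartment of the bin; origin at the centre of its underside. Not needed.
- collar: flat wooden ring, 40 mm across, 20 mm tall, hole 22 mm, lying in one compartment of the bin; origin at the centre of its underside. Not needed.
- bowl: black rubber plaster-mixing bowl, 100 mm across, 55 mm tall, towards the back of the bench; origin at the centre of its underside. Bystander.
- mallet: rubber mallet with wooden handle, 280 mm long, lying at the back of the bench; origin under its middle. Bystander.
- brush: flat brush with wooden handle, 200 mm long, lying to the right of the press; origin under its middle. Bystander.
- offcut: plaster offcut, 70 x 45 x 30 mm, in front and to the right of the press; origin at the centre of its underside. Bystander.
- mould_half: plaster mould half, 120 x 100 x 45 mm, back left behind the bin; origin at the centre of its underside. Bystander.

How it is judged:
On the way, in this order (a step that is already met when the one before it is completed fails the run):
1. the plug is seated in the block and let go, with the catch on and the lever up (horizontal distance between plug and socket below 0.006 m and z of plug_shoulder in the frame of socket between -0.004 and 0.003 m and angle between plug's own z axis and vertical below 0.1 rad and contact force between the fingers and plug below 0.1 N and value of joint catch below 0.3 rad and value of joint lever below 0.15 rad), for 0.2 s.
2. the catch is flipped over while the lever is still up (value of joint catch above 1.3 rad and value of joint lever below 0.15 rad), for 0.2 s.
3. the lever is pulled down and the pad presses on the plug (value of joint lever above 1.57 rad and contact force between pad and plug above 2 N), for 0.2 s.
At the end, for the whole second after the job is handed in: The plug is seated upright in the hole (axis within 6 mm, shoulder within 3 mm of the block's face, tilt under 0.1 rad), the catch is over (above 1.3 rad), the lever is held down at its stop (above 1.57 rad) by the fingers on its handle (over 1 N), and the pad presses on the plug with more than 2 N (all of step 3 and horizontal distance between plug and socket below 0.006 m and z of plug_shoulder in the frame of socket between -0.004 and 0.003 m and angle between plug's own z axis and vertical below 0.1 rad and value of joint catch above 1.3 rad and contact force between the fingers and handle above 1 N and contact force between the fingers and plug below 0.1 N); the arm keeps its last pose, push and grip.
It fails at once if another loose thing is moved by more than 30 mm (distance of any of square_peg, collar, bowl, mallet, brush, offcut, mould_half from where it was at the start of the episode above 0.03 m).
It fails at once if the lever is pulled with the catch on (value of joint lever above 0.2 rad and value of joint catch below 0.6 rad).
It also fails if it takes over 72 s, if anything falls off the work surface, if the arm or the gripper's body presses on something with over 40 N, if the wrist force passes 120 N, or if a joint passes its speed limit or range.

### The arm

A 6-joint arm with a two-finger parallel gripper is mounted at the origin on the work surface. World frame = base frame: x ahead of the robot, y to its left, z up, the work surface at z = 0. Lengths are in m, angles in rad, forces in N, time in s.
With the tool pointing down it reaches from about 0.25 to 0.775 m from the base axis. Payload 4 kg.
Tool frame: the origin (TCP) lies between the finger pads; the fingertips stand 8 mm ahead of it and the grasp point (between the pads) lies 11 mm behind it; z points along the fingers, y is the line along which they close (so a half turn about z gives the same grasp; the last joint's range is limited). The gripper opens to 85 mm and grips with 20 to 120 N. Pads are 22 mm wide; open, the fingers measure 114 mm over their backs; the gripper's body (76 mm by 85 mm) begins 54 mm behind the grasp point. The pads swing forward as they close: fully open they stand 13 mm farther back than shut.
Start: joints at [1.091, 0.087, 1.371, -0, 1.684, -0.103], TCP at [0.202, 0.511, 0.239] pointing down, gripper open.
Joint ranges: [-3.1, 3.1], [-0.76, 2.03], [0.27, 2.55], [-1.08, 4.22], [0.17, 2.65], [-2.57, 2.57]. Speed limits (rad/s): [2.79, 2.79, 3.14, 3.14, 3.14, 3.14].

### API

Orientations are given as a unit quaternion [w, x, y, z].
In Python, from workcell import robot, viewer, hand_in gives the robot as it stands. The module is installed in compiled form; this text tells all that it offers.
- The arm moves only by the tool drive_tool, never from a script. Its arguments are lists of equal length, an entry for each row: "dp": the shift along the world's x, y, z in cm, a list of three; "roll": the turn about the world's z in rad; "gripper": the finger opening in cm, from 0 to 8.54. In form: {"dp": [[dx, dy, dz], ...], "roll": [roll, ...], "gripper": [gripper, ...]}. A call has exactly 10 rows; each row shifts and turns the commanded pose from where the row before left it; what a row does not reach is not made up. A row lasts 1/12 s, in which the tool goes at most 41.7 mm and 7.16 degrees, less where a joint would pass 70% of its speed; a pose out of reach is approached as far as the arm can. A call with a gripper value outside its range is refused whole. The fingers move at their own pace and stop on an object; "newtons" is the grip in N (left out, the last holds). Time passes only in rows, so rows that do not move let the fingers close, or fill a call up. It gives the time, the measured TCP pose, the force, the opening and the grip force at its end, in the units of the state.
- robot.get_state(): the state, without advancing time (a new reading comes with each control period).
- viewer.camera(name): name is "side" or "top" or "wrist"; returns a dict with "img" (480x640x3 uint8, red, green, blue), "z_map" (480x640 float32, m along the optical axis (not along the pixel's ray), 0 where there is no reading), "vertical_fov" (degrees; the focal length in pixels is half the picture's height over the tangent of half this angle, whatever the lens; pixels are square), "cx", "cy" (the principal point, pixels), "cam_to_world" (4x4, takes a point from camera to world coordinates). Camera axes: x right, y up, looking along -z (the intrinsics and any distortion apply to the point x, -y, -z); pixel columns grow to the right and rows downward; lengths in m; the calibration is good to about 2 mm. The wrist camera is an equidistant fisheye: a pixel r from the principal point sees the ray r / f radians off the axis. A picture is of the moment at which its call begins.
- hand_in(): hands the job in; it is judged then, once.
The state is a dict: "time_s": time; "q": joint angles; "dq": joint speeds; "effort": joint torques, N m; "tool_pos": TCP position; "ee_rot": TCP orientation; "ft_force": force on the tool from outside, world axes, zero at the start; "moment": the same for the moment, N m; "grip_width": finger opening in m; "finger_force": force on a finger pad.
Only numpy, scipy, OpenCV 4.12 (cv2) and the standard library are available. Lean on these libraries where they do the work, as an engineer would, in place of code of your own. Each camera call takes 0.05 s, during which the arm holds its last target. There are 200 camera calls.

## Working session

There is one attempt and no reset: what is moved stays moved. The work goes in short steps, Python scripts to look and compute and a tool call to move; the robot and the scene stay as the last step left them, time stands still between calls to the robot, and variables do not carry over. Pictures are saved under pics/ and viewed, at most 10 in all, crops included, and the job is handed in when it is done.

Besides the shell and the picture viewer there is one more tool, called after "Request:" as name([rows], argument=value, ...), one row to a line, values as JSON. drive_tool: Moves the arm, as the interface text tells. Its arguments: {"type":"object","properties":{"dp":{"type":"array"},"roll":{"type":"array"},"gripper":{"type":"array"},"newtons":{"type":"number"}},"required":["dp","roll","gripper"]}

```bash
mkdir -p pics
cat > h.py <<'E'
import numpy as np, cv2, pickle
from workcell import robot, viewer, hand_in
def grab(name, tag):
    c=viewer.camera(name); pickle.dump(c,open(f'pics/{tag}.pkl','wb')); cv2.imwrite(f'pics/{tag}.png',c['img'][:,:,::-1]); return c
def load(tag): return pickle.load(open(f'pics/{tag}.pkl','rb'))
def world(c):
    f=240/np.tan(np.radians(c['vertical_fov'])/2); v,u=np.mgrid[0:480,0:640]; z=c['z_map']
    p=np.stack([(u-c['cx'])/f*z,-(v-c['cy'])/f*z,-z],-1)
    return p@c['cam_to_world'][:3,:3].T+c['cam_to_world'][:3,3]
def proj(c,P):
    f=240/np.tan(np.radians(c['vertical_fov'])/2); q=(np.asarray(P)-c['cam_to_world'][:3,3])@c['cam_to_world'][:3,:3]
    return np.stack([c['cx']+f*q[...,0]/-q[...,2], c['cy']-f*q[...,1]/-q[...,2]],-1)
E
python3 - <<'E'
from h import *
for n in('top','side'):
    c=grab(n,n+'0'); print(n,c['vertical_fov'],c['cx'],c['cy'],c['cam_to_world'].round(3).tolist())
print(robot.get_state())
E
```

```text
top 46.352799193574214 318.2641817335389 237.59226577588518 [[0.001, 0.986, -0.166, 0.409], [-1.0, 0.003, 0.012, 0.029], [0.013, 0.166, 0.986, 1.353], [0.0, 0.0, 0.0, 1.0]]
side 46.83075432943107 316.0905141096693 238.395497210608 [[-0.816, 0.328, -0.476, -0.021], [-0.579, -0.449, 0.681, 0.869], [0.01, 0.831, 0.556, 0.877], [0.0, 0.0, 0.0, 1.0]]
{'time_s': 0.1, 'q': array([ 1.09091587e+00,  8.79035675e-02,  1.37211514e+00,  1.81104290e-05,
        1.68361270e+00, -1.03118641e-01]), 'dq': array([ 1.65403467e-04, -8.03516450e-04, -3.11237963e-03, -1.94125961e-03,
        5.36762419e-05, -5.38087270e-04]), 'effort': array([ 2.27882141e-03, -3.53012860e+01, -3.14219248e+01, -1.29044747e-04,
        7.98590801e-03, -3.38753375e-05]), 'tool_pos': array([0.20215735, 0.51103126, 0.23823779]), 'ee_rot': array([-3.01576280e-04,  1.87267601e-01,  9.82308407e-01, -9.73786259e-04]), 'ft_force': array([-0.1962079 , -0.22910507, -0.56663876]), 'moment': array([-0.00101115,  0.02926599,  0.00338392]), 'finger_force': 0.0, 'grip_width': 0.08544263096430837}
```

View pics/top0.png

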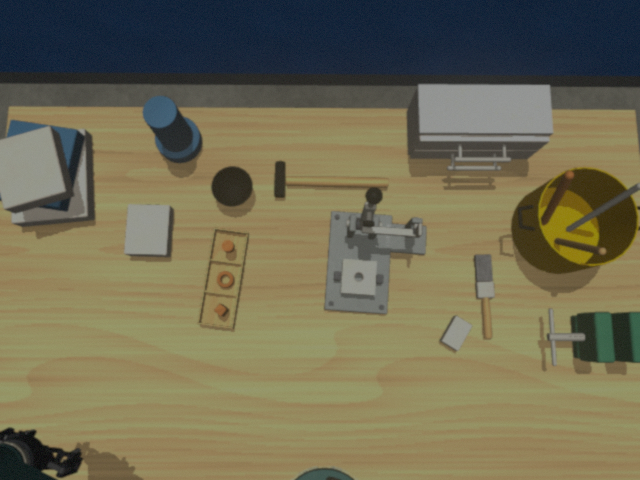

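View pics/side0.png

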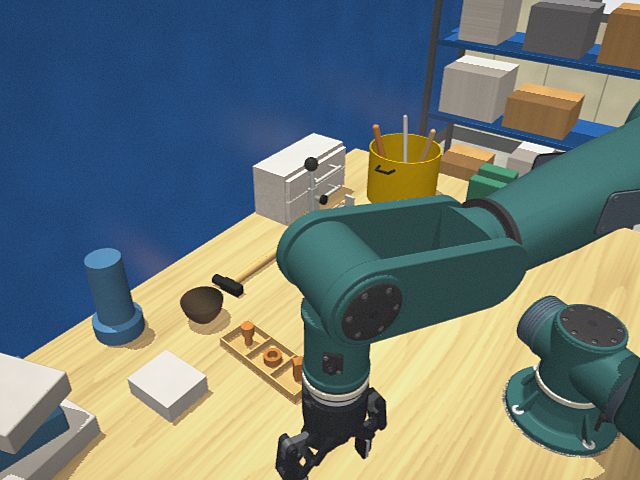

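The top view shows the bin with the plug at about (228,246), the collar at (225,281) and the square peg at (221,311). The press hole is at about (359,277), the ball at (374,196) and the catch at (415,228). The side view confirms that the far one is the headed plug.

Run:
```python
from h import *
c=load('top0'); W=world(c)
im=cv2.imread('pics/top0.png')
a=cv2.resize(im[180:325,320:440],None,fx=4,fy=4,interpolation=cv2.INTER_CUBIC)
b=cv2.resize(im[225:335,190:255],None,fx=4.5,fy=4.5,interpolation=cv2.INTER_CUBIC)
o=np.zeros((600,800,3),np.uint8);o[:580,:480]=a;o[:495,490:490+292]=b[:495,:292];cv2.imwrite('pics/crop1.png',o)
sub=W[180:330,320:440].reshape(-1,3)
# block top
def rect(m): 
    return cv2.minAreaRect(m[:,:2].astype(np.float32)*1000)
m=W[250:305,335:385].reshape(-1,3); k=(abs(m[:,2]-.045)<.006); print('block',rect(m[k]),m[k,2].mean(),m[k].mean(0))
k=(sub[:,2]>.008)&(sub[:,2]<.021); print('base',rect(sub[k]))
m=W[225:262,212:245].reshape(-1,3); k=m[:,2]>.045; print('plug',m[k,2].max(),m[k].mean(0),cv2.minEnclosingCircle((m[k,:2]*1000).astype(np.float32)))
for n,r in(('collar',(268,295)),('peg',(298,322))):
  m=W[r[0]:r[1],210:240].reshape(-1,3); k=(m[:,2]>.015); print(n,np.percentile(m[k,2],95))
m=W[180:215,360:390].reshape(-1,3);k=m[:,2]>.29;print('ball',m[k].mean(0),m[k,2].max())
m=W[215:245,395:430].reshape(-1,3);k=m[:,2]>.14;print('paddle',m[k].min(0),m[k].max(0),m[k].mean(0),k.sum())
m=W[225:335,190:255].reshape(-1,3);k=abs(m[:,2]-.026)<.005;print('bin',rect(m[k]))
```

```text
block ((537.6552734375, -81.3636474609375), (111.06954193115234, 80.6246109008789), 86.10352325439453) 0.04505801546140803 [ 0.53701646 -0.08140419  0.04505802]
base ((598.4459228515625, -136.03810119628906), (362.7229919433594, 285.87738037109375), 0.6535578966140747)
plug 1.353234450963734 [0.6013743  0.21837728 0.09878593] ((511.78460693359375, 134.2245635986328), 146.62290954589844)
collar 0.02849185127522196
peg 0.05718298457683178
ball [ 0.65736749 -0.08548857  0.34850102] 1.353234450963734
paddle [ 0.40917874 -0.21043001  0.14017344] [0.65772548 0.02948543 1.35323445] [ 0.61963262 -0.19385056  0.20669307] 91
bin ((537.6007690429688, 239.15635681152344), (85.39955139160156, 232.2344512939453), 82.30268859863281)
```

View pics/crop1.png

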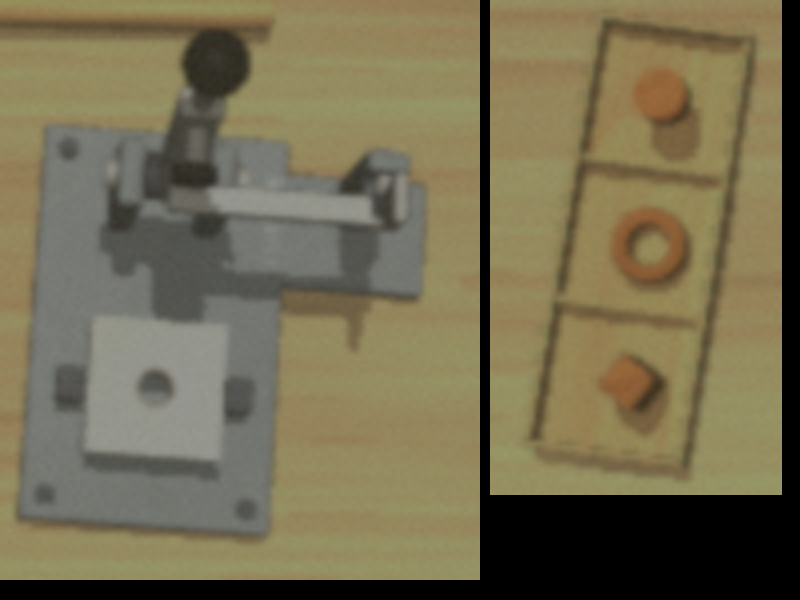

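Hole at about px (358.8,277), plug head centre at (228,246.1), base edge corners (331.8,211.8), (325,310), (386.8,314).

```bash
cat >> h.py <<'E'
def ray(c,u,v,z):
    f=240/np.tan(np.radians(c['vertical_fov'])/2)
    d=c['cam_to_world'][:3,:3]@np.array([(u-c['cx'])/f,-(v-c['cy'])/f,-1]); o=c['cam_to_world'][:3,3]
    return o+d*(z-o[2])/d[2]
E
python3 - <<'E'
from h import *
c=load('top0'); W=world(c); A=lambda x,y,s=4,ox=320,oy=180:(ox+x/s,oy+y/s)
g=lambda x,y,z:ray(c,*A(x,y),z)
print('hole',g(155,388,.045))
b=[g(47,127,.015),g(20,518,.015),g(268,535,.015),g(290,143,.015)]
print('base',np.round(b,4).tolist(), np.degrees(np.arctan2(*(b[0]-b[1])[1::-1])),np.degrees(np.arctan2(*(b[3]-b[2])[1::-1])))
t=[g(95,317,.045),g(84,453,.045),g(219,460,.045),g(228,325,.045)]
print('block',np.mean(t,0),np.degrees(np.arctan2(*(t[0]-t[1])[1::-1])),np.degrees(np.arctan2(*(t[3]-t[2])[1::-1])))
m=W[255:300,338:380].reshape(-1,3); k=(abs(m[:,2]-.045)<.004); 
print(cv2.minAreaRect((m[k,:2]*1000).astype(np.float32)))
print('ball',g(216,63,.299))
def cl(r,lo,hi):
    m=W[r[0]:r[1],r[2]:r[3]].reshape(-1,3);k=(m[:,2]>lo)&(m[:,2]<hi);m=m[k];print(np.median(m,0),m.min(0),m.max(0),len(m),cv2.minEnclosingCircle((m[:,:2]*1000).astype(np.float32)))
print('plug',ray(c,228,246.1,.058));cl((235,258,218,238),.05,.066)
cl((180,215,360,390),.29,.33)
cl((215,245,395,430),.16,.2)
print('paddle top',g(397,190,.177))
k=W[225:335,190:255].reshape(-1,3);k=k[abs(k[:,2]-.026)<.004];print(cv2.minAreaRect((k[:,:2]*1000).astype(np.float32)))
E
```

```text
hole [ 0.53602032 -0.08164713  0.045     ]
base [[0.6984, -0.02, 0.015], [0.4615, -0.0033, 0.015], [0.4518, -0.1503, 0.015], [0.689, -0.1683, 0.015]] -4.0297883410273885 -4.342971676108494
block [ 0.53578318 -0.08254199  0.045     ] -4.957394742893897 -4.720193776137337
((537.83544921875, -78.78111267089844), (92.35523223876953, 80.58085632324219), 86.02430725097656)
ball [ 0.66893759 -0.09130282  0.299     ]
plug [0.60627582 0.22392671 0.058     ]
[0.60890388 0.22457225 0.05770994] [0.59446243 0.21212498 0.05176541] [0.62115696 0.23896371 0.06461943] 114 ((608.5181884765625, 225.95252990722656), 14.27502727508545)
[ 0.6661889  -0.08957905  0.31093176] [ 0.65291096 -0.10644789  0.29309667] [ 0.68546952 -0.07501688  0.31940229] 238 ((669.3057250976562, -90.87772369384766), 16.763126373291016)
[ 0.62505634 -0.20207932  0.17692588] [ 0.6133051  -0.20774108  0.16289099] [ 0.63952876 -0.19827225  0.18359653] 60 ((626.3798217773438, -201.26010131835938), 13.152525901794434)
paddle top [ 0.62965187 -0.20113867  0.177     ]
((537.55712890625, 238.83351135253906), (84.74794006347656, 232.2344512939453), 82.30269622802734)
```

Request:
drive_tool([
  [2.0,-1.4,-0.4],
  [2.0,-1.4,-0.4],
  [2.0,-1.4,-0.4],
  [2.0,-1.4,-0.4],
  [2.0,-1.4,-0.4],
  [2.0,-1.4,-0.4],
  [2.0,-1.4,-0.4],
  [2.0,-1.4,-0.4],
  [2.0,-1.4,-0.4],
  [2.0,-1.4,-0.4],
], roll=[-0.06,-0.06,-0.06,-0.06,-0.06,-0.06,-0.06,-0.06,-0.06,-0.06], gripper=[6,6,6,6,6,6,6,6,6,6], newtons=20)

```text
time_s: 0.93
tool_pos: [0.403, 0.3704, 0.1985]
ee_rot: [-0.0, 0.471, 0.882, -0.0]
ft_force: [-0.7, 0.2, 0.5]
grip_width: 0.0601
finger_force: 0.0
```

Request:
drive_tool([
  [2.0,-1.4,-0.4],
  [2.0,-1.4,-0.4],
  [2.0,-1.4,-0.4],
  [2.0,-1.4,-0.4],
  [2.0,-1.4,-0.4],
  [2.0,-1.4,-0.4],
  [2.0,-1.4,-0.4],
  [2.0,-1.4,-0.4],
  [2.0,-1.4,-0.4],
  [2.0,-1.4,-0.4],
], roll=[-0.065,-0.065,-0.065,-0.065,-0.065,-0.065,-0.065,-0.07,-0.07,-0.07], gripper=[6,6,6,6,6,6,6,6,6,6])

```text
time_s: 1.77
tool_pos: [0.6029, 0.2305, 0.1582]
ee_rot: [-0.0, 0.733, 0.68, -0.001]
ft_force: [-0.1, -0.3, -0.8]
grip_width: 0.0603
finger_force: 0.0
```

Request:
drive_tool([
  [0.4,-0.55,-1.5],
  [0,0,-1.5],
  [0,0,-1.5],
  [0,0,-1.5],
  [0,0,-1.5],
  [0,0,-1.5],
  [0,0,-1.5],
  [0,0,-1.0],
  [0,0,0],
  [0,0,0],
], roll=[0,0,0,0,0,0,0,0,0,0], gripper=[6,6,6,6,6,6,6,6,5,4])

```text
time_s: 2.6
tool_pos: [0.6058, 0.2258, 0.0434]
ee_rot: [-0.0, 0.732, 0.682, -0.001]
ft_force: [0.4, -0.4, 0.3]
grip_width: 0.0404
finger_force: 0.0
```

Request:
drive_tool([
  [0,0,0],
  [0,0,0],
  [0,0,0],
  [0,0,0],
  [0,0,0],
  [0,0,0],
  [0,0,0],
  [0,0,0],
  [0,0,0],
  [0,0,0],
], roll=[0,0,0,0,0,0,0,0,0,0], gripper=[3.6,3.4,3.2,3.1,3.0,2.9,2.8,2.7,2.7,2.7])

```text
time_s: 3.43
tool_pos: [0.607, 0.226, 0.045]
ee_rot: [0.001, 0.732, 0.682, 0.001]
ft_force: [1.5, -0.7, 2.0]
grip_width: 0.0271
finger_force: 19.5
```

Request:
drive_tool([
  [0,0,0],
  [0,0,0],
  [0,0,0],
  [0,0,0],
  [0,0,0],
  [0,0,0],
  [0,0,0],
  [0,0,0],
  [0,0,0],
  [0,0,0],
], roll=[0,0,0,0.12,0.12,0.12,0.12,0.12,0.12,0.12], gripper=[3.5,4.5,5,5,5,5,5,5,5,5])

```text
time_s: 4.27
tool_pos: [0.6059, 0.2259, 0.0438]
ee_rot: [-0.001, 0.388, 0.922, -0.0]
ft_force: [0.1, -0.9, 0.4]
grip_width: 0.0498
finger_force: 0.0
```

Request:
drive_tool([
  [0,0,0],
  [0,0,0],
  [0,0,0],
  [0,0,0],
  [0,0,0],
  [0,0,0],
  [0,0,0],
  [0,0,0],
  [0,0,0],
  [0,0,0],
], roll=[0.12,0.12,0.12,0.12,0.12,0.12,0.01,0,0,0], gripper=[5,5,5,5,5,5,5,4.5,4,3.6])

```text
time_s: 5.1
tool_pos: [0.6063, 0.2259, 0.0442]
ee_rot: [-0.0, 0.037, 0.999, -0.0]
ft_force: [0.2, -0.3, 0.8]
grip_width: 0.0361
finger_force: 0.0
```

Request:
drive_tool([
  [0,0,0],
  [0,0,0],
  [0,0,0],
  [0,0,0],
  [0,0,0],
  [0,0,0],
  [0,0,0],
  [0,0,0],
  [0,0,0],
  [0,0,0],
], roll=[0,0,0,0,0,0,0,0,0,0], gripper=[3.4,3.2,3.0,2.9,2.8,2.7,2.6,2.5,2.5,2.5], newtons=30)

```text
time_s: 5.93
tool_pos: [0.6065, 0.226, 0.0445]
ee_rot: [0.0, 0.036, 0.999, 0.0]
ft_force: [0.5, 0.9, 0.7]
grip_width: 0.0271
finger_force: 29.5
```

Request:
drive_tool([
  [0,0,1],
  [0,0,2],
  [0,0,2.5],
  [0,0,2.5],
  [-0.4,-1.7,2],
  [-0.6,-2.5,0],
  [-0.6,-2.5,0],
  [-0.6,-2.5,0],
  [-0.6,-2.5,0],
  [-0.6,-2.5,0],
], roll=[0,0,0,0,0,0,0,0,0,0], gripper=[2.5,2.5,2.5,2.5,2.5,2.5,2.5,2.5,2.5,2.5])

```text
time_s: 6.77
tool_pos: [0.572, 0.0827, 0.1451]
ee_rot: [0.0, 0.036, 0.999, -0.0]
ft_force: [0.4, -1.6, 0.3]
grip_width: 0.0273
finger_force: 29.5
```

Request:
drive_tool([
  [-0.6,-2.5,0],
  [-0.6,-2.5,0],
  [-0.6,-2.5,0],
  [-0.6,-2.5,0],
  [-0.6,-2.5,0],
  [-0.6,-2.5,0],
  [0,-1.5,0],
  [0,0,0],
  [0,0,0],
  [0,0,0],
], roll=[0,0,0,0,0,0,0,0,0,0], gripper=[2.5,2.5,2.5,2.5,2.5,2.5,2.5,2.5,2.5,2.5])

```text
time_s: 7.6
tool_pos: [0.5365, -0.0805, 0.1447]
ee_rot: [0.0, 0.036, 0.999, 0.0]
ft_force: [0.6, 0.0, -0.4]
grip_width: 0.0266
finger_force: 29.6
```

Run:
```python
from h import *
for n in('wrist','side'): c=grab(n,n+'1'); print(c['vertical_fov'],c['cx'],c['cy'],c['cam_to_world'].round(3).tolist())
a=cv2.imread('pics/wrist1.png'); b=cv2.imread('pics/side1.png')
o=np.vstack([cv2.resize(a,(400,300)),cv2.resize(b,(400,300))])
cv2.imwrite('pics/c2.png',np.hstack([cv2.resize(a,(480,360)),cv2.resize(b,(320,240))[:240] if 0 else cv2.copyMakeBorder(cv2.resize(b,(320,240)),0,120,0,0,cv2.BORDER_CONSTANT)]))
s=robot.get_state();print(s['tool_pos'],s['ee_rot'],s['grip_width'],s['ft_force'])
```

```text
65.70646984690485 318.14227352031315 237.1707460625635 [[0.071, -0.942, -0.329, 0.451], [0.997, 0.068, 0.022, -0.073], [0.001, -0.329, 0.944, 0.279], [0.0, 0.0, 0.0, 1.0]]
46.83075432943107 316.0905141096693 238.395497210608 [[-0.816, 0.328, -0.476, -0.021], [-0.579, -0.449, 0.681, 0.869], [0.01, 0.831, 0.556, 0.877], [0.0, 0.0, 0.0, 1.0]]
[ 0.53649936 -0.08005471  0.14450284] [5.20283235e-05 3.51999997e-02 9.99380262e-01 2.19709299e-04] 0.026698630611958582 [0.7878127  0.20128224 0.19537956]
```

View pics/c2.png

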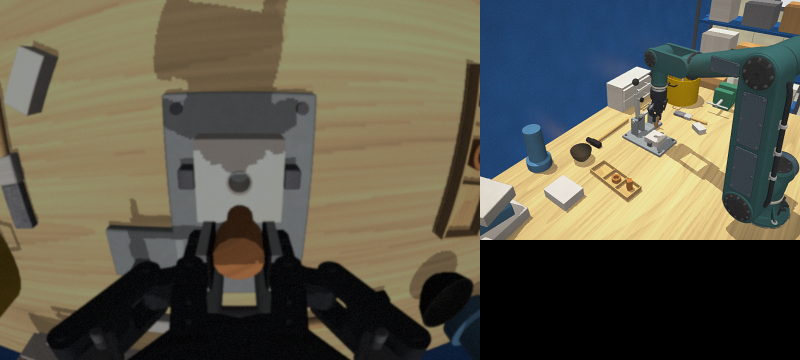

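Wrist view: the plug is held upright with its foot at about (239,210) and the hole visible at about (239,183) of the reduced picture. I'll look closer.

Run:
```python
from h import *
a=cv2.imread('pics/wrist1.png')[165:385,235:405]
a=cv2.convertScaleAbs(a,alpha=1.6,beta=20)
cv2.imwrite('pics/c3.png',cv2.resize(a[:150],None,fx=4,fy=4,interpolation=cv2.INTER_CUBIC))
```

```text
(no output)
```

View pics/c3.png

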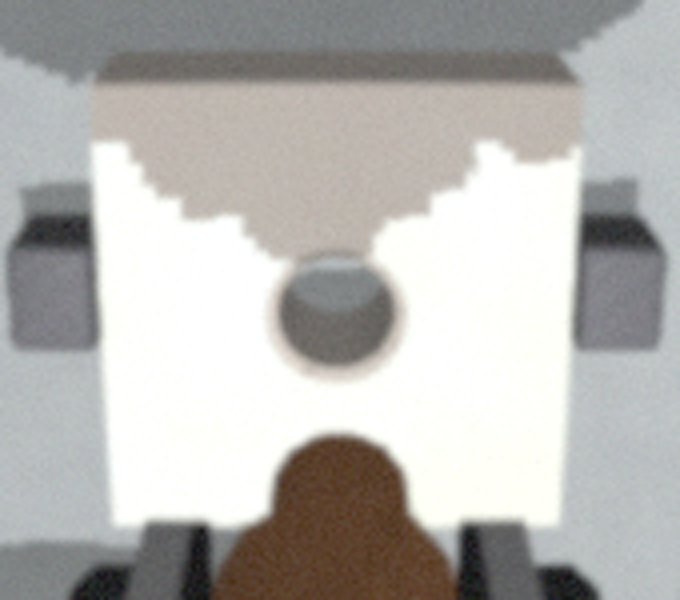

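```bash
cat >> h.py <<'E'
def fray(c,u,v,z):
    f=240/np.tan(np.radians(c['vertical_fov'])/2); x,y=u-c['cx'],v-c['cy']; r=np.hypot(x,y)+1e-9; t=r/f
    d=c['cam_to_world'][:3,:3]@np.array([np.sin(t)*x/r,-np.sin(t)*y/r,-np.cos(t)]); o=c['cam_to_world'][:3,3]
    return o+d*(z-o[2])/d[2]
E
python3 - <<'E'
from h import *
c=load('wrist1'); g=lambda x,y,z:fray(c,235+x/4,165+y/4,z)
print('hole',g(337,315,.045), 'y edges',g(267,315,.045),g(407,315,.045))
t=[g(92,84,.045),g(114,524,.045),g(560,524,.045),g(580,84,.045)]
print('block',np.round(t,4).tolist(),np.mean(t,0))
for z in(.100,.105,.110): print('foot front',z,g(340.5,433,z), g(272,490,z)[1],g(409,490,z)[1])
E
```

```text
hole [ 0.53728405 -0.07801669  0.045     ] y edges [ 0.53644617 -0.08973009  0.045     ] [ 0.53812922 -0.06629909  0.045     ]
block [[0.4949, -0.1146, 0.045], [0.5743, -0.1207, 0.045], [0.5801, -0.0409, 0.045], [0.5005, -0.0361, 0.045]] [ 0.53747131 -0.07807977  0.045     ]
foot front 0.1 [ 0.53367426 -0.07751611  0.1       ] -0.08730418787523689 -0.0688956706744748
foot front 0.105 [ 0.53136768 -0.07738678  0.105     ] -0.08690123562522196 -0.06900731804850789
foot front 0.11 [ 0.5290611  -0.07725744  0.11      ] -0.08649828337520706 -0.06911896542254098
```

Request:
drive_tool([
  [-0.1,0,-1],
  [0,0,-1],
  [0,0,-1],
  [0,0,-1],
  [0,0,-0.6],
  [0,0,-0.4],
  [0,0,0],
  [0,0,0],
  [0,0,0],
  [0,0,0],
], roll=[0,0,0,0,0,0,0,0,0,0], gripper=[2.5,2.5,2.5,2.5,2.5,2.5,2.5,2.5,2.5,2.5])

```text
time_s: 8.53
tool_pos: [0.5359, -0.0813, 0.0951]
ee_rot: [0.001, 0.036, 0.999, -0.0]
ft_force: [-0.1, 0.0, 0.1]
grip_width: 0.0271
finger_force: 29.6
```

Run:
```python
from h import *
c=grab('wrist','wrist2'); print(robot.get_state()['tool_pos'])
a=cv2.imread('pics/wrist2.png')[200:350,235:405]
a=cv2.convertScaleAbs(a,alpha=1.6,beta=20)
cv2.imwrite('pics/c4.png',cv2.resize(a,None,fx=4,fy=4,interpolation=cv2.INTER_CUBIC))
```

```text
[ 0.53583783 -0.08122826  0.0950923 ]
```

View pics/c4.png

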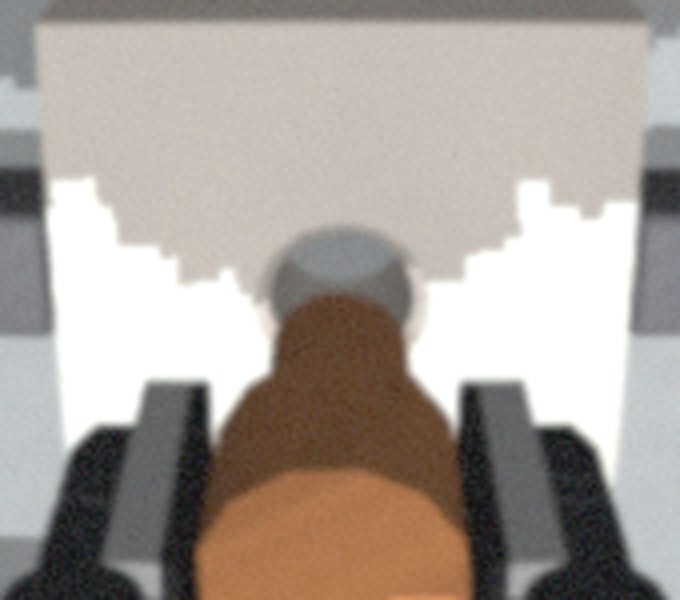

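Run:
```python
from h import *
c=load('wrist2'); g=lambda x,y,z:fray(c,235+x/4,200+y/4,z)
print('hole near edge (chamfer, x=c-.012)',g(341,224,.045)+[.012,0,0],'inner', g(341,232,.043)+[.010,0,0])
t=[g(38,22,.045),g(650,22,.045)];print(np.mean(t,0)+[.04,0,0], t)
print('foot',g(340.5,295,.0546)+[.0075,0,0],g(340.5,295,.0561)+[.009,0,0])
```

```text
hole near edge (chamfer, x=c-.012) [ 0.53753136 -0.07766987  0.045     ] inner [ 0.53751536 -0.07779659  0.043     ]
[ 0.53756431 -0.07526832  0.045     ] [array([ 0.49474688, -0.11481749,  0.045     ]), array([ 0.50038173, -0.03571915,  0.045     ])]
foot [ 0.5390188  -0.07820431  0.0546    ] [ 0.53982227 -0.07816376  0.0561    ]
```

Request:
drive_tool([
  [-0.15,0.04,0],
  [0,0,-0.5],
  [0,0,-0.4],
  [0,0,-0.4],
  [0,0,-0.3],
  [0,0,-0.3],
  [0,0,-0.3],
  [0,0,-0.3],
  [0,0,0],
  [0,0,0],
], roll=[0,0,0,0,0,0,0,0,0,0], gripper=[2.5,2.5,2.5,2.5,2.5,2.5,2.5,2.5,2.5,2.5])

```text
time_s: 9.42
tool_pos: [0.5339, -0.0806, 0.069]
ee_rot: [-0.0, 0.036, 0.999, 0.0]
ft_force: [0.6, -0.5, -0.7]
grip_width: 0.0268
finger_force: 29.5
```

Request:
drive_tool([
  [0,0,-0.3],
  [0,0,-0.3],
  [0,0,-0.3],
  [0,0,-0.2],
  [0,0,-0.1],
  [0,0,0],
  [0,0,0],
  [0,0,0],
  [0,0,0],
  [0,0,0],
], roll=[0,0,0,0,0,0,0,0,0,0], gripper=[2.5,2.5,2.5,2.5,2.5,2.5,2.5,2.5,2.5,2.5])

```text
time_s: 10.25
tool_pos: [0.5339, -0.0807, 0.0573]
ee_rot: [0.0, 0.036, 0.999, 0.0]
ft_force: [1.2, -0.7, -1.2]
grip_width: 0.0271
finger_force: 29.5
```

Request:
drive_tool([
  [0,0,-0.1],
  [0,0,-0.1],
  [0,0,-0.05],
  [0,0,0],
  [0,0,0],
  [0,0,0],
  [0,0,0],
  [0,0,0],
  [0,0,0],
  [0,0,0],
], roll=[0,0,0,0,0,0,0,0,0,0], gripper=[2.5,2.5,2.5,2.5,2.5,3,3.5,4,4.5,5])

```text
time_s: 11.08
tool_pos: [0.5336, -0.0806, 0.0544]
ee_rot: [-0.0, 0.036, 0.999, 0.0]
ft_force: [0.2, -0.2, -0.2]
grip_width: 0.0499
finger_force: 0.0
```

Request:
drive_tool([
  [0,0,0],
  [0,0,0.5],
  [0,0,1.5],
  [0,0,2],
  [0,0,2],
  [0,0,0],
  [0,0,0],
  [0,0,0],
  [0,0,0],
  [0,0,0],
], roll=[0,0,0,0,0,0,0,0,0,0], gripper=[5,5,5,5,5,3,2,1,0,0])

```text
time_s: 11.92
tool_pos: [0.533, -0.0805, 0.1133]
ee_rot: [-0.001, 0.036, 0.999, 0.0]
ft_force: [0.9, -0.0, -0.4]
grip_width: 0.0001
finger_force: 0.0
```

Run:
```python
from h import *
c=grab('wrist','wrist3'); print(robot.get_state()['tool_pos'])
a=cv2.imread('pics/wrist3.png')[180:380,220:420]
a=cv2.convertScaleAbs(a,alpha=1.6,beta=20)
cv2.imwrite('pics/c5.png',cv2.resize(a,None,fx=3,fy=3,interpolation=cv2.INTER_CUBIC))
```

```text
[ 0.53313022 -0.08047894  0.11346577]
```

View pics/c5.png

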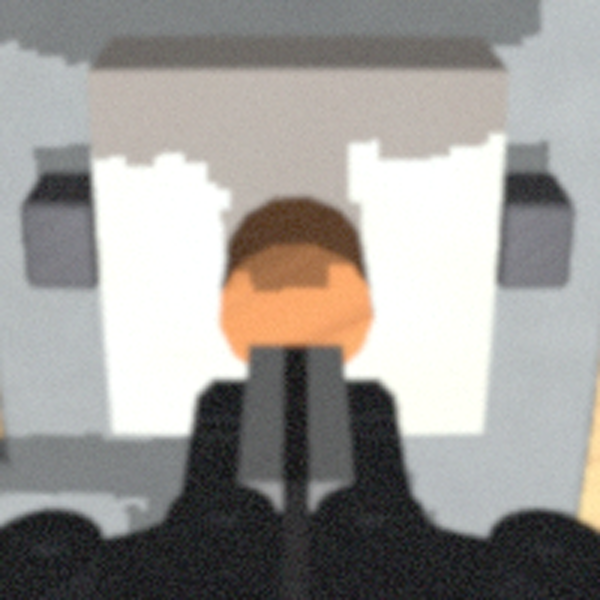

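The plug sits in the hole with its shoulder apparently on the block. I'll press it with closed fingertips to make sure.

Request:
drive_tool([
  [0.1,0,-1],
  [0,0,-1],
  [0,0,-0.7],
  [0,0,-0.4],
  [0,0,-0.2],
  [0,0,-0.2],
  [0,0,-0.1],
  [0,0,-0.1],
  [0,0,0],
  [0,0,0],
], roll=[0,0,0,0,0,0,0,0,0,0], gripper=[0,0,0,0,0,0,0,0,0,0])

```text
time_s: 12.8
tool_pos: [0.5351, -0.0807, 0.0782]
ee_rot: [0.0, 0.036, 0.999, -0.0]
ft_force: [0.8, 1.1, -0.1]
grip_width: 0.0001
finger_force: 0.0
```

Request:
drive_tool([
  [0,0,-0.1],
  [0,0,-0.1],
  [0,0,-0.1],
  [0,0,0],
  [0,0,0],
  [0,0,0],
  [0,0,0],
  [0,0,0],
  [0,0,0],
  [0,0,0],
], roll=[0,0,0,0,0,0,0,0,0,0], gripper=[0,0,0,0,0,0,0,0,0,0])

```text
time_s: 13.63
tool_pos: [0.5353, -0.0808, 0.077]
ee_rot: [0.001, 0.036, 0.999, -0.0]
ft_force: [-3.0, 0.2, 7.8]
grip_width: 0.0003
finger_force: 4.1
```

Request:
drive_tool([
  [0,0,2],
  [0,0,3],
  [0,0,3.5],
  [0,-2,0],
  [0,-2,0],
  [0,-2.2,0],
  [0,-2,0],
  [2,0,0],
  [2.5,0,0],
  [2.5,0,0],
], roll=[0,0,0,0,0,0,0,0,0,0], gripper=[0,0,0,0,0,0,0,0,0,0])

```text
time_s: 14.47
tool_pos: [0.6054, -0.1634, 0.1601]
ee_rot: [0.0, 0.037, 0.999, 0.0]
ft_force: [-0.0, 0.2, -0.5]
grip_width: -0.0
finger_force: 0.0
```

Request:
drive_tool([
  [1.5,0,0],
  [1.1,0,0],
  [0,0,0],
  [0,0,0],
  [0,0,0],
  [0,0,0],
  [0,0,0],
  [0,0,0],
  [0,0,0],
  [0,0,0],
], roll=[0,0,0,0,0,0,0,0,0,0], gripper=[0,0,0,0,0,0,0,0,0,0])

```text
time_s: 15.3
tool_pos: [0.6307, -0.1627, 0.16]
ee_rot: [0.0, 0.036, 0.999, 0.0]
ft_force: [-0.4, 0.1, 1.2]
grip_width: -0.0001
finger_force: 0.0
```

Run:
```python
from h import *
a=grab('wrist','w4')['img'];b=grab('side','s4')['img']
o=np.hstack([cv2.resize(a,(440,330)),cv2.resize(b[60:330,140:460],(360,304)) if 0 else cv2.copyMakeBorder(cv2.resize(b[70:270,200:420],(360,327)),0,3,0,0,0)])
cv2.imwrite('pics/c6.png',o[:,:,::-1])
```

```text
(no output)
```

View pics/c6.png

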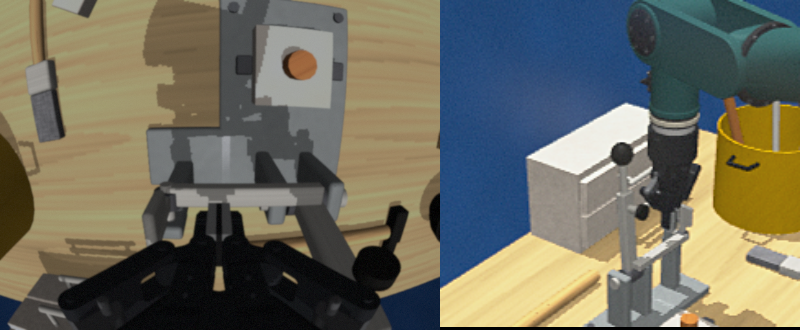

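The wrist view shows the lever up, with the plug head at (298,65). The fingers are between the lever and the paddle, above the bar. Now I push.

Request:
drive_tool([
  [-0.07,-1,0],
  [-0.07,-1,0],
  [-0.06,-0.8,0],
  [-0.06,-0.8,0],
  [-0.06,-0.8,0],
  [-0.06,-0.8,0],
  [-0.06,-0.8,-0.3],
  [-0.06,-0.7,-0.5],
  [-0.06,-0.7,-0.5],
  [0,0,0],
], roll=[0,0,0,0,0,0,0,0,0,0], gripper=[0,0,0,0,0,0,0,0,0,0])

```text
time_s: 16.23
tool_pos: [0.6255, -0.2367, 0.1474]
ee_rot: [0.001, 0.036, 0.999, 0.001]
ft_force: [0.8, 1.3, 2.6]
grip_width: -0.0
finger_force: 0.9
```

Request:
drive_tool([
  [0,-0.5,0],
  [0,-0.5,0],
  [0,-0.5,0],
  [0,-0.5,0],
  [0,0,0],
  [0,0,0],
  [0,0,0],
  [0,0,0],
  [0,0,0],
  [0,0,0],
], roll=[0,0,0,0,0,0,0,0,0,0], gripper=[0,0,0,0,0,0,0,0,0,0])

```text
time_s: 17.07
tool_pos: [0.6253, -0.2564, 0.1469]
ee_rot: [0.0, 0.036, 0.999, 0.0]
ft_force: [0.0, 0.4, -0.6]
grip_width: 0.0001
finger_force: 0.0
```

Run:
```python
from h import *
a=grab('wrist','w5')['img'];b=grab('side','s5')['img']
o=np.hstack([cv2.resize(a,(440,330)),cv2.copyMakeBorder(cv2.resize(b[70:270,200:420],(360,327)),0,3,0,0,0)])
cv2.imwrite('pics/c7.png',o[:,:,::-1])
```

```text
(no output)
```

View pics/c7.png

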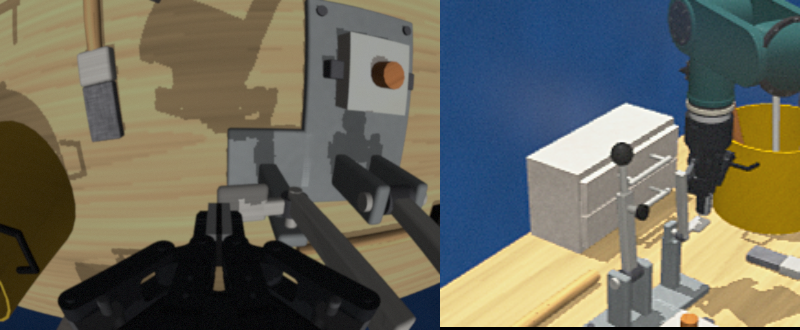

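The catch bar is upright (over, about (690,200) in the side crop), the lever is still up and the plug is in place. I'll retreat and go round to the ball.

Request:
drive_tool([
  [0,-1.2,0],
  [0,-1.3,0],
  [-2,0,0],
  [-2.5,0,0],
  [-2.5,0,0],
  [-2,0,1],
  [0,0,3],
  [0,0,3],
  [0,0,3],
  [0,0,2],
], roll=[0,0,0,0,0,0,0,0,0,0], gripper=[0,0,0,0,2,4,6,6.5,6.5,6.5])

```text
time_s: 18.0
tool_pos: [0.5353, -0.2836, 0.2708]
ee_rot: [0.002, 0.037, 0.999, -0.001]
ft_force: [0.7, -0.1, 0.1]
grip_width: 0.0648
finger_force: 0.0
```

Request:
drive_tool([
  [0,2.5,2.1],
  [0,3,0],
  [0,3,0],
  [0,3,0],
  [0,3,0],
  [0,2.6,0],
  [0,2,0],
  [0,0,0],
  [0,0,0],
  [0,0,0],
], roll=[0,0,0,0,0,0,0,0,0,0], gripper=[6.5,6.5,6.5,6.5,6.5,6.5,6.5,6.5,6.5,6.5])

```text
time_s: 18.83
tool_pos: [0.5355, -0.092, 0.2879]
ee_rot: [0.0, 0.036, 0.999, -0.0]
ft_force: [0.1, 0.4, 0.3]
grip_width: 0.0652
finger_force: 0.0
```

Run:
```python
from h import *
c=grab('top','t6');W=world(c)
def cl(r,lo,hi):
    m=W[r[0]:r[1],r[2]:r[3]].reshape(-1,3);k=(m[:,2]>lo)&(m[:,2]<hi);m=m[k];print(m.min(0),m.max(0),len(m),cv2.minEnclosingCircle((m[:,:2]*1000).astype(np.float32)) if len(m) else 0)
cl((180,210,362,388),.29,.33); cl((205,250,395,440),.19,.26)
print(robot.get_state()['tool_pos'])
w=grab('wrist','w6')
a=cv2.copyMakeBorder(cv2.resize(c['img'][160:340,300:460],(300,337)),0,0,0,0,0)
cv2.imwrite('pics/c8.png',np.hstack([cv2.resize(w['img'],(449,337)),a])[:,:,::-1])
```

```text
[ 0.65920818 -0.10660745  0.29786192] [ 0.68467266 -0.07495833  0.32009055] 178 ((669.2373046875, -91.07826232910156), 16.870223999023438)Traceback (most recent call last):
  File "<stdin>", line 5, in <module>
  File "<stdin>", line 4, in cl
    return umr_minimum(a, axis, None, out, keepdims, initial, where)
ValueError: zero-size array to reduction operation minimum which has no identity
```

Request:
drive_tool([
  [2,0.1,0],
  [2.5,0,0],
  [2.5,0,0],
  [2.5,0,0],
  [2,0,0],
  [1,0,0],
  [0.7,0,0],
  [0,0,0],
  [0,0,0],
  [0,0,0],
], roll=[0,0,0,0,0,0,0,0,0,0], gripper=[6.5,6.5,6.5,6.5,6.5,6.5,6.5,6.5,6.5,6.5])

```text
time_s: 19.72
tool_pos: [0.6668, -0.0903, 0.2881]
ee_rot: [-0.0, 0.036, 0.999, -0.0]
ft_force: [0.7, -0.3, -0.3]
grip_width: 0.0649
finger_force: 0.0
```

Run:
```python
from h import *
print(robot.get_state()['tool_pos'])
ex=np.array([.9973,-.0732,0]);ey=np.array([.0732,.9973,0]);o=np.array([.535,-.0808,0])
for n in('top','side'):
    c=grab(n,n+'7');W=world(c)-o; x=W@ex;y=W@ey;z=W[...,2]
    m=(abs(x-.102)<.03)&(y<-.09)&(y>-.2)&(z>.14)&(z<.27)&(c['z_map']>0)
    print(n,m.sum(), [np.percentile(a[m],[2,50,98]).round(3) for a in(x,y,z)] if m.any() else 0)
    m=(abs(x-.132)<.05)&(abs(y)<.03)&(z>.28)&(z<.32); print(m.sum(),[np.percentile(a[m],[2,50,98]).round(3) for a in(x,y,z)] if m.any() else 0)
```

```text
[ 0.66675058 -0.0903017   0.28813949]
top 115 [array([0.093, 0.098, 0.109]), array([-0.135, -0.126, -0.12 ]), array([0.179, 0.231, 0.246])]
34 [array([0.118, 0.12 , 0.128]), array([-0.008,  0.005,  0.014]), array([0.296, 0.304, 0.31 ])]
side 264 [array([0.089, 0.095, 0.106]), array([-0.133, -0.12 , -0.111]), array([0.143, 0.193, 0.24 ])]
142 [array([0.115, 0.123, 0.138]), array([-0.016,  0.006,  0.021]), array([0.285, 0.303, 0.314])]
```

The catch is upright and fully over. Next I grip the ball.

Request:
drive_tool([
  [0,0,0],
  [0,0,0],
  [0,0,0],
  [0,0,0],
  [0,0,0],
  [0,0,0],
  [0,0,0],
  [0,0,0],
  [0,0,0],
  [0,0,0],
], roll=[0,0,0,0,0,0,0,0,0,0], gripper=[6,5.5,5,4.5,4,3.6,3.3,3.0,3.0,3.0], newtons=50)

```text
time_s: 20.65
tool_pos: [0.6673, -0.0897, 0.2881]
ee_rot: [0.0, 0.036, 0.999, -0.0]
ft_force: [-0.1, -0.4, 1.5]
grip_width: 0.0316
finger_force: 49.3
```

Run:
```python
import numpy as np
# ball path in press x,z relative, world cm
a=np.linspace(0,1.658,31); t=np.radians(5)-a
x=20*np.sin(t); z=20*np.cos(t); d=np.diff(x); 
for i in range(30): print([round(d[i]*.9973,2),round(-d[i]*.0732,2),round(z[i+1]-z[i],2)],end=', ' if i%10<9 else '\n')
```

```text
[np.float64(-1.1), np.float64(0.08), np.float64(0.07)], [np.float64(-1.1), np.float64(0.08), np.float64(0.0)], [np.float64(-1.1), np.float64(0.08), np.float64(-0.06)], [np.float64(-1.1), np.float64(0.08), np.float64(-0.12)], [np.float64(-1.09), np.float64(0.08), np.float64(-0.18)], [np.float64(-1.08), np.float64(0.08), np.float64(-0.24)], [np.float64(-1.06), np.float64(0.08), np.float64(-0.3)], [np.float64(-1.04), np.float64(0.08), np.float64(-0.36)], [np.float64(-1.02), np.float64(0.08), np.float64(-0.41)], [np.float64(-1.0), np.float64(0.07), np.float64(-0.47)]
[np.float64(-0.97), np.float64(0.07), np.float64(-0.52)], [np.float64(-0.94), np.float64(0.07), np.float64(-0.58)], [np.float64(-0.91), np.float64(0.07), np.float64(-0.63)], [np.float64(-0.87), np.float64(0.06), np.float64(-0.68)], [np.float64(-0.83), np.float64(0.06), np.float64(-0.72)], [np.float64(-0.79), np.float64(0.06), np.float64(-0.77)], [np.float64(-0.75), np.float64(0.05), np.float64(-0.81)], [np.float64(-0.7), np.float64(0.05), np.float64(-0.85)], [np.float64(-0.65), np.float64(0.05), np.float64(-0.89)], [np.float64(-0.6), np.float64(0.04), np.float64(-0.92)]
[np.float64(-0.55), np.float64(0.04), np.float64(-0.96)], [np.float64(-0.5), np.float64(0.04), np.float64(-0.99)], [np.float64(-0.44), np.float64(0.03), np.float64(-1.01)], [np.float64(-0.39), np.float64(0.03), np.float64(-1.03)], [np.float64(-0.33), np.float64(0.02), np.float64(-1.05)], [np.float64(-0.27), np.float64(0.02), np.float64(-1.07)], [np.float64(-0.21), np.float64(0.02), np.float64(-1.08)], [np.float64(-0.15), np.float64(0.01), np.float64(-1.09)], [np.float64(-0.09), np.float64(0.01), np.float64(-1.1)], [np.float64(-0.03), np.float64(0.0), np.float64(-1.1)]
```

Request:
drive_tool([
  [-1.1,0.08,0.07],
  [-1.1,0.08,0],
  [-1.1,0.08,-0.06],
  [-1.1,0.08,-0.12],
  [-1.09,0.08,-0.18],
  [-1.08,0.08,-0.24],
  [-1.06,0.08,-0.3],
  [-1.04,0.08,-0.36],
  [-1.02,0.08,-0.41],
  [-1.0,0.07,-0.47],
], roll=[0,0,0,0,0,0,0,0,0,0], gripper=[3,3,3,3,3,3,3,3,3,3])

```text
time_s: 21.48
tool_pos: [0.5619, -0.0821, 0.2686]
ee_rot: [0.004, 0.036, 0.999, -0.0]
ft_force: [3.6, -0.7, 1.1]
grip_width: 0.0317
finger_force: 51.3
```

Request:
drive_tool([
  [-0.97,0.07,-0.52],
  [-0.94,0.07,-0.58],
  [-0.91,0.07,-0.63],
  [-0.87,0.06,-0.68],
  [-0.83,0.06,-0.72],
  [-0.79,0.06,-0.77],
  [-0.75,0.05,-0.81],
  [-0.7,0.05,-0.85],
  [-0.65,0.05,-0.89],
  [-0.6,0.04,-0.92],
], roll=[0,0,0,0,0,0,0,0,0,0], gripper=[3,3,3,3,3,3,3,3,3,3])

```text
time_s: 22.32
tool_pos: [0.4809, -0.0762, 0.1963]
ee_rot: [0.003, 0.036, 0.999, -0.001]
ft_force: [-1.8, 0.4, 9.3]
grip_width: 0.0314
finger_force: 52.1
```

Request:
drive_tool([
  [-0.55,0.04,-0.96],
  [-0.5,0.04,-0.99],
  [-0.44,0.03,-1.01],
  [-0.39,0.03,-1.03],
  [-0.33,0.02,-1.05],
  [-0.27,0.02,-1.07],
  [-0.21,0.02,-1.08],
  [-0.15,0.01,-1.09],
  [-0.09,0.01,-1.0],
  [0,0,-0.5],
], roll=[0,0,0,0,0,0,0,0,0,0], gripper=[3,3,3,3,3,3,3,3,3,3])

```text
time_s: 23.15
tool_pos: [0.4529, -0.0742, 0.097]
ee_rot: [0.003, 0.036, 0.999, -0.0]
ft_force: [-0.5, -0.2, 7.7]
grip_width: 0.0315
finger_force: 63.3
```

Request:
drive_tool([
  [0,0,-0.2],
  [0,0,-0.2],
  [0,0,-0.2],
  [0,0,-0.1],
  [0,0,-0.1],
  [0,0,0],
  [0,0,0],
  [0,0,0],
  [0,0,0],
  [0,0,0],
], roll=[0,0,0,0,0,0,0,0,0,0], gripper=[3,3,3,3,3,3,3,3,3,3])

```text
time_s: 23.98
tool_pos: [0.4528, -0.0742, 0.09]
ee_rot: [0.003, 0.036, 0.999, -0.0]
ft_force: [-0.7, 0.7, 7.2]
grip_width: 0.0316
finger_force: 63.5
```

Run:
```python
from h import *
print({k:np.round(v,4) for k,v in robot.get_state().items() if k in('tool_pos','ft_force','moment')})
ex=np.array([.9973,-.0732,0]);ey=np.array([.0732,.9973,0]);o=np.array([.535,-.0808,0])
for n in('top','side'):
    c=grab(n,n+'8');W=world(c)-o; x=W@ex;y=W@ey;z=W[...,2]
    m=(abs(y)<.011)&(z>.09)&(z<.2)&(x>-.04)&(x<.09)
    print(n,m.sum(), np.round(np.polyfit(x[m],z[m],1),4) if m.sum()>5 else 0)
b=load('side8')['img'][90:330,180:470]; cv2.imwrite('pics/c9.png',cv2.resize(b,(725,600))[:,:,::-1])
```

```text
{'tool_pos': array([ 0.4528, -0.0742,  0.09  ]), 'ft_force': array([-0.7435,  0.6724,  7.1758]), 'moment': array([-0.0295, -0.2142, -0.3001])}
top 429 [-0.0658  0.1161]
side 317 [-0.0464  0.1104]
```

View pics/c9.png

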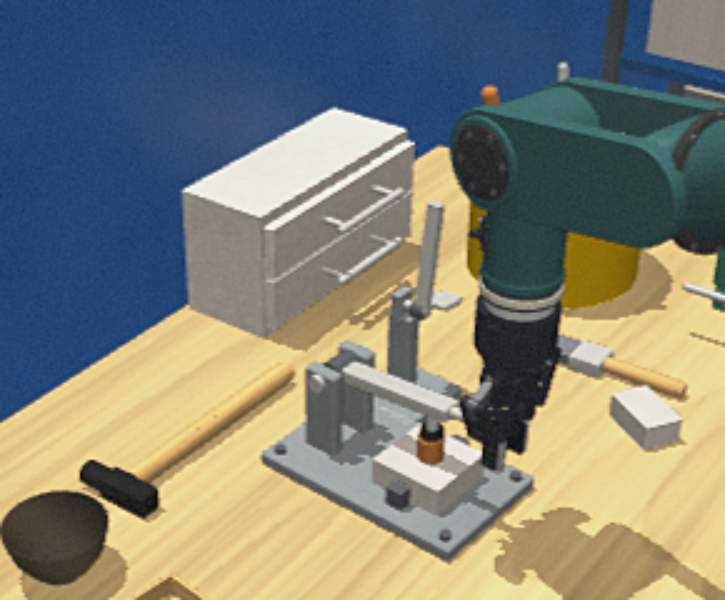

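The side picture shows the pad at the plug head (430,435), with the lever slightly above level at a slope of about 0.05. I need to press about 1 cm more.

Request:
drive_tool([
  [0,0,-0.2],
  [0,0,-0.2],
  [0,0,-0.2],
  [0,0,-0.1],
  [0,0,-0.1],
  [0,0,0],
  [0,0,0],
  [0,0,0],
  [0,0,0],
  [0,0,0],
], roll=[0,0,0,0,0,0,0,0,0,0], gripper=[3,3,3,3,3,3,3,3,3,3])

```text
time_s: 24.92
tool_pos: [0.4529, -0.0742, 0.0826]
ee_rot: [0.003, 0.035, 0.999, -0.001]
ft_force: [-2.8, -0.1, 9.4]
grip_width: 0.0318
finger_force: 63.8
```

Request:
drive_tool([
  [0,0,-0.1],
  [0,0,-0.1],
  [0,0,-0.1],
  [0,0,-0.1],
  [0,0,0],
  [0,0,0],
  [0,0,0],
  [0,0,0],
  [0,0,0],
  [0,0,0],
], roll=[0,0,0,0,0,0,0,0,0,0], gripper=[3,3,3,3,3,3,3,3,3,3])

```text
time_s: 25.75
tool_pos: [0.4535, -0.0743, 0.079]
ee_rot: [0.004, 0.036, 0.999, -0.001]
ft_force: [-1.4, 1.6, 9.8]
grip_width: 0.0316
finger_force: 64.0
```

Run:
```python
from h import *
print({k:np.round(v,4) for k,v in robot.get_state().items() if k in('tool_pos','ft_force','moment')})
ex=np.array([.9973,-.0732,0]);ey=np.array([.0732,.9973,0]);o=np.array([.535,-.0808,0])
for n in('top','side'):
    c=grab(n,n+'9');W=world(c)-o; x=W@ex;y=W@ey;z=W[...,2]
    m=(abs(y)<.011)&(z>.09)&(z<.2)&(x>-.02)&(x<.08)
    print(n,m.sum(), np.round(np.polyfit(x[m],z[m],1),4) if m.sum()>5 else 0)
```

```text
{'tool_pos': array([ 0.4535, -0.0743,  0.079 ]), 'ft_force': array([-1.4022,  1.5946,  9.8126]), 'moment': array([ 0.0159, -0.1014, -0.3898])}
top 396 [-0.0174  0.1104]
side 248 [0.0064 0.1056]
```

Request:
drive_tool([
  [0,0,-0.1],
  [0,0,-0.1],
  [0,0,0],
  [0,0,0],
  [0,0,0],
  [0,0,0],
  [0,0,0],
  [0,0,0],
  [0,0,0],
  [0,0,0],
], roll=[0,0,0,0,0,0,0,0,0,0], gripper=[3,3,3,3,3,3,3,3,3,3])

```text
time_s: 26.68
tool_pos: [0.4534, -0.0743, 0.0771]
ee_rot: [0.003, 0.036, 0.999, -0.0]
ft_force: [-1.7, 1.2, 12.1]
grip_width: 0.0316
finger_force: 64.0
```

Request:
drive_tool([
  [0,0,-0.1],
  [0,0,-0.1],
  [0,0,0],
  [0,0,0],
  [0,0,0],
  [0,0,0],
  [0,0,0],
  [0,0,0],
  [0,0,0],
  [0,0,0],
], roll=[0,0,0,0,0,0,0,0,0,0], gripper=[3,3,3,3,3,3,3,3,3,3])

```text
time_s: 27.52
tool_pos: [0.4541, -0.0743, 0.0755]
ee_rot: [0.004, 0.035, 0.999, -0.001]
ft_force: [0.2, 0.4, 10.8]
grip_width: 0.0314
finger_force: 64.2
```

Request:
drive_tool([
  [0,0,-0.1],
  [0,0,-0.1],
  [0,0,-0.1],
  [0,0,0],
  [0,0,0],
  [0,0,0],
  [0,0,0],
  [0,0,0],
  [0,0,0],
  [0,0,0],
], roll=[0,0,0,0,0,0,0,0,0,0], gripper=[3,3,3,3,3,3,3,3,3,3])

```text
time_s: 28.35
tool_pos: [0.4542, -0.0743, 0.0745]
ee_rot: [0.004, 0.035, 0.999, -0.001]
ft_force: [-5.8, 1.5, 21.5]
grip_width: 0.0321
finger_force: 64.7
```

Run:
```python
from h import *
print({k:np.round(v,4) for k,v in robot.get_state().items() if k in('tool_pos','ft_force','moment')})
ex=np.array([.9973,-.0732,0]);ey=np.array([.0732,.9973,0]);o=np.array([.535,-.0808,0])
for n in('top','side'):
    c=grab(n,n+'10');W=world(c)-o; x=W@ex;y=W@ey;z=W[...,2]
    m=(abs(y)<.011)&(z>.09)&(z<.2)&(x>-.02)&(x<.08)
    print(n,m.sum(), np.round(np.polyfit(x[m],z[m],1),4) if m.sum()>5 else 0)
```

```text
{'tool_pos': array([ 0.4542, -0.0743,  0.0745]), 'ft_force': array([-5.7759,  1.5061, 21.5078]), 'moment': array([0.2912, 0.4702, 0.4299])}
top 399 [0.0019 0.1078]
side 250 [0.0007 0.1034]
```

The lever is level and the force jump shows it is at its stop. I'll hold briefly, check, and hand in.

Request:
drive_tool([
  [0,0,0],
  [0,0,0],
  [0,0,0],
  [0,0,0],
  [0,0,0],
  [0,0,0],
  [0,0,0],
  [0,0,0],
  [0,0,0],
  [0,0,0],
], roll=[0,0,0,0,0,0,0,0,0,0], gripper=[3,3,3,3,3,3,3,3,3,3])

```text
time_s: 29.28
tool_pos: [0.4542, -0.0743, 0.0745]
ee_rot: [0.004, 0.035, 0.999, -0.001]
ft_force: [-5.7, 1.1, 21.2]
grip_width: 0.0313
finger_force: 64.7
```

```bash
python3 -c "
from h import *
s=robot.get_state();print(s['tool_pos'],s['ft_force']);print(hand_in())"
```

```text
[ 0.45415306 -0.07430376  0.07445686] [-5.67624362  1.1448752  21.16029291]
the job is handed in; nothing more can be done
None
```

I handed the job in at about 29 s with the plug seated, the catch flipped fully over, and the gripper holding the lever level at its stop (about 21 N on the wrist); the hand-in gave no verdict, and the pad's force on the plug was not measured directly.

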